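# Feed nuts from a hand chute through the sprung gate of a dust-tight hopper

## Task

Pick up the aluminium chute with the five hex nuts lying in it, rest its open nose on the little sill of the hopper's sprung gate, press the gate gently down with it to open the inlet, and tip the chute so that all five nuts slide into the hopper. Go by feel: the gate needs only a few newtons, so never drive the chute hard against the hopper, and keep the gripper itself off it. Then set the empty chute down flat on the bench, right way up, and let go, leaving the other things on the bench alone.

Things in the scene. Friction and masses are not known exactly. Their poses are not given: they have to be found in the camera images.
- chute: Loose open aluminium channel, 200 long, 44 wide outside, 38 inside, floor and walls 3 thick (mm), 0.2 to 0.3 kg. Origin: middle of the bottom edge of its open nose; x runs from the nose to the closed rear end, y across, z up. Side walls 30 mm high, but 12 mm over the first 35 mm at the nose. Starts flat on the bench, nose roughly towards the robot, holding the nuts.
- chute_grip (a point): Middle of the wooden grip that bridges the chute, 105 mm behind the nose and 58 mm above the chute's underside. The grip is 50 mm long along x (80 to 130 mm from the nose), 44 mm wide in y, from 48 to 72 mm high; nuts pass under it. Best pinched from above across its two ends (50 mm, closing along the chute's x): so held it does not swivel. Axes as the chute's.
- hopper: Grey steel box fixed to the bench, 130 x 130 mm, 178 mm high, clear cover (no entrance). Origin: centre of its underside; z up; its inlet is on its own +x face. There a dark frame plate (x = 66 to 70 mm) hangs above a steel gate: a tray 60 mm wide between 18 mm high cheeks, with a level sill from x = 115 to 90 mm, then sloping down inwards at 35 degrees to x = 56 mm.
- sill_mid (a point): Fixed mark on the hopper at x = 90 mm, y = 0, 129 mm up: the sill's inner edge if the inlet stood at mid setting. Frame plate and gate are really set together up to 20 mm higher or lower, not measured: feel for the sill. Rest the chute there with its nose edge about 3 mm further in (-x), so that its floor bears on the sill's inner edge. Axes as the hopper's.
- inlet (a point): Fixed mark at the opening under the frame plate, at mid setting. The gate slides straight down on a spring: 2 N starts it, about 4 N at 22 mm, solid stop at 26 mm (do not ram it; over 12 N is too hard). Gate up, only 3 mm is open; nuts pass when it is held 19 to 24 mm below the height at which the sill was first felt. It springs up when let go.
- nut0: Loose steel hex nut, 19 mm across flats, 10 mm high, 16 g, lying flat in the chute at about x = 62 mm from the nose at the start. Origin: centre of its underside. It slides on metal at a slope of about 16 to 23 degrees; 35 to 40 degrees of chute tilt is ample.
- nut1: Loose steel hex nut, 19 mm across flats, 10 mm high, 16 g, lying flat in the chute at about x = 92 mm from the nose at the start. Origin: centre of its underside. It slides on metal at a slope of about 16 to 23 degrees; 35 to 40 degrees of chute tilt is ample.
- nut2: Loose steel hex nut, 19 mm across flats, 10 mm high, 16 g, lying flat in the chute at about x = 122 mm from the nose at the start. Origin: centre of its underside. It slides on metal at a slope of about 16 to 23 degrees; 35 to 40 degrees of chute tilt is ample.
- nut3: Loose steel hex nut, 19 mm across flats, 10 mm high, 16 g, lying flat in the chute at about x = 152 mm from the nose at the start. Origin: centre of its underside. It slides on metal at a slope of about 16 to 23 degrees; 35 to 40 degrees of chute tilt is ample.
- nut4: Loose steel hex nut, 19 mm across flats, 10 mm high, 16 g, lying flat in the chute at about x = 182 mm from the nose at the start. Origin: centre of its underside. It slides on metal at a slope of about 16 to 23 degrees; 35 to 40 degrees of chute tilt is ample.
- tape: Bystander: cardboard-coloured roll, 64 mm across, 22 mm high, between hopper and chute. Origin: centre of the underside.
- offcut: Bystander: light wood strip 110 x 34 x 22 mm, along its x. Origin: centre of the underside.
- driver: Bystander: screwdriver lying on the bench to the left.
- sandblock: Bystander: cork block 100 x 60 x 35 mm, to the left. Origin: centre of the underside.
- jar: Bystander: closed jar 64 mm across, 85 mm high, to the right. Origin: centre of the underside.
- mallet: Bystander: hammer lying across the bench beyond the work.
- wedge: Bystander: wood block 90 x 45 x 45 mm, to the right. Origin: centre of the underside.
Not all that is in view belongs to the job. There is more than one size of the hopper; the one meant has the size given above.

How it is judged:
On the way, in this order (a step that is already met when the one before it is completed fails the run):
1. the chute's nose bears on the hopper's gate at the inlet (contact force between chute and hopper above 1 N and x of chute in the frame of hopper between 0.065 and 0.125 m and y of chute in the frame of hopper between -0.03 and 0.03 m), for 0.3 s.
2. all five nuts are inside the hopper (x of nut0 in the frame of hopper between -0.066 and 0.066 m and y of nut0 in the frame of hopper between -0.066 and 0.066 m and z of nut0 in the frame of hopper between -0.005 and 0.054 m and x of nut1 in the frame of hopper between -0.066 and 0.066 m and y of nut1 in the frame of hopper between -0.066 and 0.066 m and z of nut1 in the frame of hopper between -0.005 and 0.054 m and x of nut2 in the frame of hopper between -0.066 and 0.066 m and y of nut2 in the frame of hopper between -0.066 and 0.066 m and z of nut2 in the frame of hopper between -0.005 and 0.054 m and x of nut3 in the frame of hopper between -0.066 and 0.066 m and y of nut3 in the frame of hopper between -0.066 and 0.066 m and z of nut3 in the frame of hopper between -0.005 and 0.054 m and x of nut4 in the frame of hopper between -0.066 and 0.066 m and y of nut4 in the frame of hopper between -0.066 and 0.066 m and z of nut4 in the frame of hopper between -0.005 and 0.054 m), for 0.2 s.
At the end, for the whole second after the job is handed in: All five nuts lie inside the hopper (within its walls, below 54 mm), and the chute lies flat and right way up on the bench (within 6 mm and 0.08 rad), at rest and clear of the hopper (all of step 2 and height (world z) of chute below 0.006 m and angle between chute's own z axis and vertical below 0.08 rad and linear speed of chute below 0.02 m/s and contact force between chute and hopper below 0.3 N); the robot touches nothing.
It fails at once if the chute presses on the hopper with more than 12 N (contact force between chute and hopper above 12 N).
It fails at once if the gripper or arm pushes on the hopper (over 3 N) (contact force between any of the fingers, the arm and hopper above 3 N).
It fails at once if a bystander is moved by more than 25 mm (distance of any of tape, offcut, driver, sandblock, jar, mallet, wedge from where it was at the start of the episode above 0.025 m).
It also fails if it takes over 72 s, if anything falls off the work surface, if the arm or the gripper's body presses on something with over 40 N, if the wrist force passes 120 N, or if a joint passes its speed limit or range.

## Robot

A 7-joint arm with a two-finger parallel gripper is mounted at the origin on the work surface. World frame = base frame: x ahead of the robot, y to its left, z up, the work surface at z = 0. Lengths are in m, angles in rad, forces in N, time in s.
With the tool pointing down it reaches from about 0.425 to 0.875 m from the base axis. Payload 4.7 kg.
Tool frame: the origin (TCP) lies between the finger pads; the fingertips stand 8 mm ahead of it and the grasp point (between the pads) lies 11 mm behind it; z points along the fingers, y is the line along which they close (so a half turn about z gives the same grasp; the last joint's range is limited). The gripper opens to 87 mm and grips with 3 to 60 N. Pads are 19 mm wide; open, the fingers measure 117 mm over their backs; the gripper's body (75 mm by 190 mm) begins 51 mm behind the grasp point.
Start: joints at [1.165, 0.321, -0.07, 1.45, 0.023, 1.371, -0.057], TCP at [0.265, -0.594, 0.231] pointing down, gripper open.
Joint ranges: [-2.86, 2.86], [-0.3, 2.09], [-1.38, 1.24], [0.06, 2.45], [-1.56, 4.7], [0.09, 2.05], [-2.69, 2.69]. Speed limits (rad/s): [2.57, 2.57, 3.14, 3.14, 3.14, 3.14, 3.14].

## Interface

Orientations are given as a 3x3 rotation matrix whose columns are the frame's x, y, z axes.
In Python, from plant import r, ik, optics, job gives the robot as it stands. Calls block until the motion is done:
- r.move_to(position, orientation): joint-space move of the TCP to a pose.
- r.move_straight(position, orientation=None, max_speed=0.15): straight line of the TCP; orientation=None keeps the orientation; max_speed is the mean speed in m/s.
- r.goto_joints(angles): joint-space move.
- r.move_gripper(opening): finger opening in m; the grip force is fixed at half the most; returns when the fingers have stopped.
- r.hold(seconds).
- ik(position, orientation): joint angles nearest the present ones, or None.
- r.get_state(): the state.
- optics.camera(name): name is "side" or "top" or "wrist"; returns (picture, depth): 400x640x3 uint8, red, green, blue; 400x640 float32, m along the optical axis (not along the pixel's ray), 0 where there is no reading.
- optics.calibration(name): a dict with "fx", "fy", "cx", "cy" (pixels), "rvec" (rotation vector, rad) and "tvec" (3), from world to camera coordinates, as OpenCV has them. Camera axes: x right, y down, z forward; pixel columns grow to the right and rows downward; lengths in m; the calibration is good to about 2 mm. The wrist camera is an equidistant fisheye: a pixel r from the principal point sees the ray r / f radians off the axis. A picture is of the moment at which its call begins: read the wrist's pose just before it. calibration takes no time and is no camera call; for the wrist camera it gives the pose at the moment of the call.
A pose or a line that the arm cannot do raises r.MotionError and nothing moves.
- job.close_job(): hands the job in; it is judged then, once.
The state is a dict: "clock": time; "qpos": joint angles; "qvel": joint speeds; "effort": joint torques, N m; "position": TCP position; "tool_rot": TCP orientation; "contact_force": force on the tool from outside, world axes, zero at the start; "moment": the same for the moment, N m; "finger_gap": finger opening in m; "gripper_force": force on a finger pad.
Only numpy, scipy, OpenCV 4.12 (cv2) and the standard library are available. Lean on these libraries where they do the work, as an engineer would, in place of code of your own. Each camera call takes 0.05 s, during which the arm holds its last target. There are 200 camera calls.

## Working session

There is one attempt and no reset: what is moved stays moved. The work goes in short steps, each a Python script; the robot and the scene stay as the last script left them, time stands still between calls to the robot, and variables do not carry over. Pictures are saved under pics/ and viewed, at most 10 in all, crops included, and the job is handed in when it is done.

```bash
ls; mkdir -p pics
python3 - <<'E'
from plant import r, optics
import cv2,numpy as np
for n in ("top","side"):
    p,d=optics.camera(n); cv2.imwrite(f"pics/{n}0.png",p[...,::-1]); np.savez(f"{n}0.npz",p=p,d=d); print(n,{k:np.round(v,4).tolist() for k,v in optics.calibration(n).items()}, (d>0).mean())
print(r.get_state()["clock"])
E
```

```text
pics
top {'fx': 440.324, 'fy': 440.324, 'cx': 320.1777, 'cy': 206.2299, 'rvec': [2.1333, -2.1542, 0.1445], 'tvec': [0.0106, 0.5187, 1.1409]} 0.99569921875
side {'fx': 520.4297, 'fy': 520.4297, 'cx': 322.5389, 'cy': 207.2156, 'rvec': [0.6938, -2.4747, 1.3438], 'tvec': [0.4072, 0.2192, 1.3636]} 0.9959609375
0.1
```

View pics/top0.png

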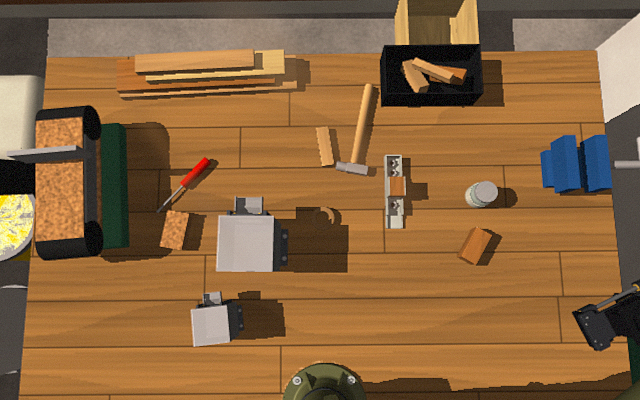

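View pics/side0.png

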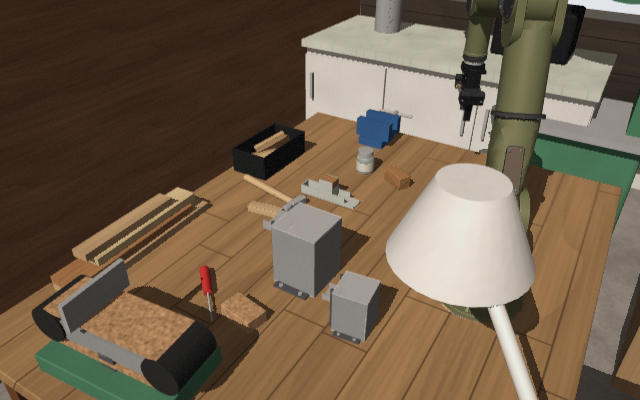

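The top view shows two hopper-like boxes, a big one at (247,243) with its gate at (249,205) and a small one at (215,325). The chute with its wooden grip is at (396,190), and the tape is partly hidden at (328,215). Next I'll measure these from depth and the top faces.

```bash
cat > h.py <<'E'
from plant import r, ik, optics, job
import numpy as np, cv2
def cloud(d,c):
    R=cv2.Rodrigues(np.array(c["rvec"]))[0]; t=np.array(c["tvec"])
    v,u=np.indices(d.shape)
    P=np.stack([(u-c["cx"])/c["fx"]*d,(v-c["cy"])/c["fy"]*d,d],-1)
    return (P-t)@R
def rect(W,m):
    (c,s,a)=cv2.minAreaRect((W[m][:,:2]*1000).astype(np.float32)); return np.round(c,1),np.round(s,1),round(a,1),int(m.sum())
E
python3 - <<'E'
from h import *
z=np.load("top0.npz"); p,d=z["p"],z["d"]; W=cloud(d,optics.calibration("top"))
v,u=np.indices(d.shape)
box=lambda a,b,c,e:(u>=a)&(u<b)&(v>=c)&(v<e)&(d>0)
print("bench z",np.median(W[box(300,380,240,330)][:,2]))
def top(n,B,lo,hi):
    m=B&(W[...,2]>lo)&(W[...,2]<hi); m=cv2.morphologyEx(m.astype(np.uint8),cv2.MORPH_OPEN,np.ones((2,2)))>0
    print(n,rect(W,m),"z",np.round(np.median(W[m][:,2]),4), "mean",np.round(W[m].mean(0),4))
top("hopper",box(205,295,185,285),.165,.19)
top("small",box(180,250,285,355),.10,.16)
B=box(230,268,190,216); 
for lo,hi in((.1,.12),(.12,.135),(.135,.15),(.15,.165)): 
    try: top("gate%g"%lo,B,lo,hi)
    except Exception as e: print(lo,"none")
C=box(378,412,145,235)
top("chute",C,.02,.04); top("all chute",C,.008,.04); top("grip",C,.06,.085)
top("tape",box(310,345,200,232),.012,.03)
print(np.round(W[185:216:2,249],3).tolist())
a=p[150:235,375:415]; b=p[190:280,205:295]
cv2.imwrite("pics/crop.png",np.hstack([cv2.resize(a,(280,595),interpolation=2),cv2.resize(b,(500,500),interpolation=2)[:, :] if 0 else cv2.copyMakeBorder(cv2.resize(b,(500,500),interpolation=2),0,95,0,0,0)])[...,::-1])
E
```

```text
bench z 0.00034268240917832525
hopper (array([418.1, 141.1]), array([289.5, 144.7]), 89.5, 3248) z 0.1783 mean [0.4125 0.1769 0.1789]
small (array([244. , 166.7]), array([116.9, 384.4]), 15.4, 1458) z 0.1193 mean [0.219  0.2678 0.1172]
gate0.1 (array([0., 0.]), array([0., 0.]), 0.0, 0) z nan mean [nan nan nan]
gate0.12 (array([489.9, 175. ]), array([58.3, 15. ]), 88.9, 72) z 0.1327 mean [0.4891 0.1747 0.1445]
gate0.135 (array([508.8, 177.8]), array([36.4, 62.8]), 0.7, 294) z 0.1384 mean [0.5105 0.1793 0.1389]
gate0.15 (array([453.2,  94.8]), array([273.1,  72.2]), 58.7, 48) z 0.1505 mean [0.5074 0.18   0.1648]
chute (array([ 579.9, -200.3]), array([ 52.2, 166.6]), 89.3, 114) z 0.0241 mean [ 0.6009 -0.2019  0.0178]
all chute (array([ 566.1, -199.2]), array([193.4,  52.8]), 0.2, 385) z 0.0135 mean [ 0.5835 -0.1959  0.0168]
grip (array([ 570.4, -203.8]), array([59.2, 61.3]), 89.1, 343) z 0.0719 mean [ 0.5631 -0.1981  0.0666]
tape (array([437.8,   8.6]), array([ 62.9, 162.7]), 76.5, 290) z 0.0211 mean [ 0.4862 -0.0032  0.0221]
[[0.585, 0.203, 0.004], [0.58, 0.203, -0.001], [0.574, 0.203, 0.0], [0.568, 0.203, 0.002], [0.563, 0.203, 0.001], [0.557, 0.203, 0.002], [0.552, 0.203, -0.002], [0.524, 0.18, 0.135], [0.519, 0.179, 0.138], [0.514, 0.179, 0.137], [0.509, 0.179, 0.141], [0.505, 0.179, 0.135], [0.5, 0.179, 0.136], [0.495, 0.18, 0.132], [0.491, 0.18, 0.129], [0.48, 0.173, 0.174]]
  return _methods._mean(a, axis=axis, dtype=dtype,
  ret = ret.dtype.type(ret / rcount)
<stdin>:8: RuntimeWarning: Mean of empty slice.
  ret = um.true_divide(
```

View pics/crop.png

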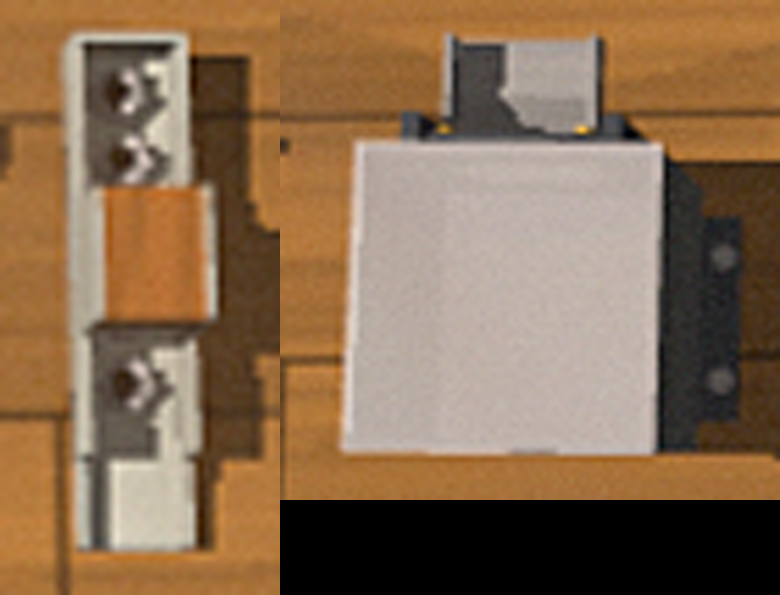

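```bash
cat >> h.py <<'E'
def ray(c,u,v,z):
    R=cv2.Rodrigues(np.array(c["rvec"]))[0]; C=-R.T@np.array(c["tvec"])
    k=R.T@np.array([(u-c["cx"])/c["fx"],(v-c["cy"])/c["fy"],1]); return C+k*(z-C[2])/k[2]
E
python3 - <<'E'
from h import *
c=optics.calibration("top"); R=cv2.Rodrigues(np.array(c["rvec"]))[0]; print("cam",-R.T@c["tvec"])
def pts(n,L,o,s,z):
    P=np.array([ray(c,o[0]+(x-ox)/s-.5,o[1]+y/s-.5,z) for x,y,ox in L])*1000
    print(n,np.round(P[:,:2],1).tolist(),"mean",np.round(P.mean(0),1)); return P
# corners FL,FR,RR,RL as far(top) left,right, near right,left
H=pts("hopper",[(357,142,280),(664,142,280),(656,452,280),(342,452,280)],(205,190),500/90,.178)
print("sides",[np.linalg.norm(H[i]-H[(i+1)%4]).round(1) for i in range(4)],"yaw +x axis", np.degrees(np.arctan2(*( (H[0]-H[3]+H[1]-H[2])[[1,0]]))), np.degrees(np.arctan2(*((H[0]-H[1]+H[3]-H[2])[[1,0]])))-90)
pts("gate cheek outer",[(446,38,280),(602,38,280)],(205,190),500/90,.155)
pts("walltop rear",[(68,36,0),(188,36,0)],(375,150),7,.03)
pts("walltop step",[(80,455,0),(201,455,0)],(375,150),7,.03)
pts("nose z12",[(78,548,0),(196,548,0)],(375,150),7,.012)
pts("nose z0",[(78,548,0),(196,548,0)],(375,150),7,.0)
G=pts("grip",[(103,187,0),(214,187,0),(207,319,0),(97,319,0)],(375,150),7,.072)
E
```

```text
cam [ 0.35136462 -0.00303558  1.20308603]
hopper [[480.1, 243.9], [478.7, 114.0], [349.2, 116.5], [350.3, 247.1]] mean [414.6 180.4 178. ]
sides [np.float64(130.0), np.float64(129.6), np.float64(130.6), np.float64(129.8)] yaw +x axis -1.2635331494580648 -0.5530505725564012
gate cheek outer [[528.1, 211.8], [527.4, 143.8]] mean [527.8 177.8 155. ]
walltop rear [[660.4, -170.8], [659.9, -217.6]] mean [ 660.2 -194.2   30. ]
walltop step [[495.6, -170.5], [495.1, -216.8]] mean [ 495.3 -193.6   30. ]
nose z12 [[461.5, -171.2], [461.1, -216.8]] mean [ 461.3 -194.    12. ]
nose z0 [[462.6, -172.9], [462.2, -219.0]] mean [ 462.4 -195.9    0. ]
grip [[591.2, -176.1], [590.8, -217.6], [540.8, -213.2], [541.2, -172.3]] mean [ 566.  -194.8   72. ]
```

```bash
cat >> h.py <<'E'
HOP=np.array([.4146,.1804,0]); HY=-.016; CH=np.array([.4615,-.1942,0]); CY=0.0
S=1; G=np.array([.105,0,.049])      # TCP in chute frame
def chR(yaw,tilt):                   # tilt = nose-down
    c,s=np.cos(yaw),np.sin(yaw); Z=np.array([[c,-s,0],[s,c,0],[0,0,1]])
    c,s=np.cos(tilt),np.sin(tilt); return Z@np.array([[c,0,-s],[0,1,0],[s,0,c]])
def tool(pivot,yaw,tilt=0,px=.003,s=None):  # TCP pose with chute point (px,0,0) at pivot
    s=S if s is None else s
    R=chR(yaw,tilt); T=np.column_stack([s*R[:,1],s*R[:,0],-R[:,2]])
    return np.array(pivot)+R@(G-[px,0,0]),T
def sill(z,dx=0): 
    return HOP+np.array([np.cos(HY)*(.09+dx),np.sin(HY)*(.09+dx),z])
def st():
    s=r.get_state(); return round(s["clock"],2),np.round(s["position"],4),np.round(s["contact_force"],2),np.round(s["moment"],3),round(s["finger_gap"],4),round(s["gripper_force"],1)
E
python3 - <<'E'
from h import *
print(st()); print(np.round(r.get_state()["tool_rot"],2))
f=lambda q: None if q is None else np.round(q,2)
for s in(1,-1):
    for a in [(CH+[0,0,.1],CY,0,0),(CH,CY,0,0),(CH+[0,0,.2],CY,0,0),(sill(.2),HY),(sill(.135),HY),(sill(.11),HY),(sill(.12),HY,.6),(sill(.11),HY,.65)]:
        k=dict(px=0.) if len(a)==4 else {}
        print(s,f(ik(*tool(*a[:3],**k,s=s))))
E
```

```text
(0.1, array([ 0.2647, -0.5931,  0.2295]), array([-0.63,  0.05, -0.6 ]), array([ 0.005, -0.017, -0.03 ]), 0.0868, 0.0)
[[ 0.91  0.41 -0.  ]
 [ 0.41 -0.91  0.  ]
 [-0.   -0.   -1.  ]]
1 [ 0.75  0.31 -0.55  1.67  0.17  1.21  0.15]
1 [ 0.74  0.42 -0.54  1.76  0.25  1.03  0.1 ]
1 [ 0.74  0.25 -0.55  1.54  0.13  1.39  0.19]
1 [ 0.45  0.46 -1.06  1.45  0.4   1.46 -0.62]
1 [ 0.45  0.51 -1.06  1.53  0.45  1.36 -0.66]
1 [ 0.46  0.54 -1.06  1.56  0.48  1.32 -0.68]
1 [ 0.36 -0.19 -0.8   2.1   0.22  0.65 -0.63]
1 [ 0.11 -0.19 -0.6   2.16  0.37  0.6  -0.78]
-1 [-0.56  0.43  1.07  1.72 -0.4   1.23 -2.54]
-1 [-0.54  0.59  1.07  1.81 -0.58  1.1  -2.41]
-1 [-0.57  0.32  1.07  1.59 -0.28  1.4  -2.62]
-1 [ 0.51  0.52 -1.18  1.44  0.48  1.49  2.47]
-1 [ 0.52  0.58 -1.18  1.53  0.54  1.39  2.43]
-1 [ 0.52  0.61 -1.18  1.56  0.57  1.36  2.4 ]
-1 [-1.07 -0.21  0.48  2.14  0.62  0.76  2.19]
-1 [-0.89 -0.21  0.3   2.19  0.67  0.7   2.12]
```

Candidates for the hopper are (247,243), which measures 130 × 130 × 178 mm, and (215,325), which is smaller. I choose the first, and the crop confirms it. The only chute is at (396,190). It measures 199 × 46 mm, and the grip is at x = 0.566 m as expected. I'll grasp it now.

Run:
```python
from h import *
r.move_to(*tool(CH+[0,0,.07],CY,px=0)); print(st())
r.move_straight(*tool(CH,CY,px=0),max_speed=.08); print(st())
r.move_gripper(.04); print(st())
p,t=tool(CH+[0,0,.03],CY,px=0); r.move_straight(p,max_speed=.08); r.hold(.3); print(st())
d=optics.camera("top"); np.savez("top1.npz",p=d[0],d=d[1])
w=optics.camera("side")[0]
cv2.imwrite("pics/g1.png",np.hstack([cv2.resize(d[0][130:250,350:450],(400,480)),cv2.resize(w[130:250,270:370],(400,480))])[...,::-1])
```

```text
(1.96, array([ 0.5661, -0.1965,  0.1192]), array([0.24, 0.31, 1.14]), array([ 0.017, -0.064,  0.024]), 0.0872, 0.0)
(2.98, array([ 0.567 , -0.1943,  0.0495]), array([ 0.46, -0.12, -0.64]), array([ 0.062, -0.078,  0.031]), 0.0871, 0.0)
(3.7, array([ 0.5666, -0.1942,  0.049 ]), array([ 1.18,  0.67, -0.61]), array([ 0.   , -0.115,  0.033]), 0.0498, 30.0)
(4.53, array([ 0.5662, -0.1941,  0.0785]), array([ 0.43,  1.48, -2.74]), array([ 0.017, -0.049, -0.074]), 0.0495, 30.0)
```

View pics/g1.png

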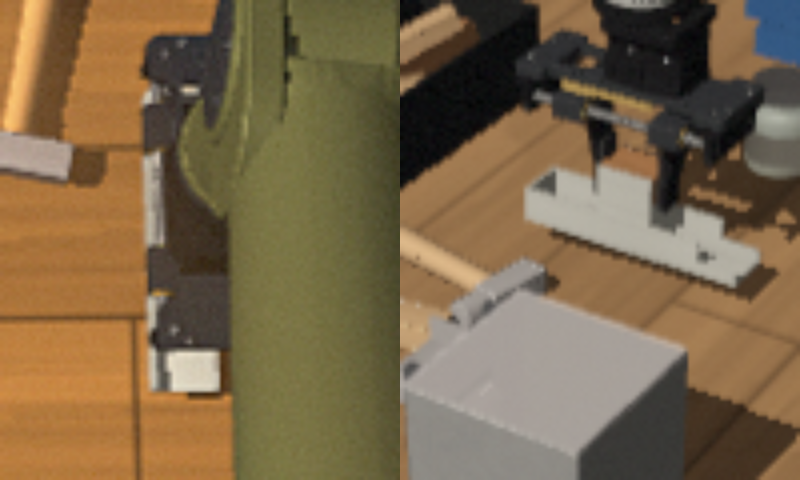

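The chute is held level and square, with the pads on both grip ends. I'll carry it over and feel for the sill with an 8° nose-down tilt.

```bash
cat >> h.py <<'E'
def avg(n=8,dt=.02):
    F=[]
    for _ in range(n):
        r.hold(dt); s=r.get_state(); F.append(np.r_[s["contact_force"],s["moment"],s["position"]])
    return np.mean(F,0)
E
python3 - <<'E'
from h import *
T8=np.radians(8)
p,_=tool(CH+[0,0,.2],CY,px=0); r.move_straight(p,max_speed=.15)
p,t=tool(sill(.2),HY,T8); r.move_straight(p,t,max_speed=.17); print(st())
p,_=tool(sill(.15),HY,T8); r.move_straight(p,t,max_speed=.06); r.hold(.3)
b=avg(20); print("base",np.round(b,3),st()[0])
for i in range(1,25):
    z=.15-.001*i
    p,_=tool(sill(z),HY,T8); r.move_straight(p,t,max_speed=.02); a=avg()
    print(round(z,4),np.round(a[:6]-b[:6],2),np.round((a[6:]-p)*1000,1),st()[0])
    if a[2]-b[2]>1.6: break
E
```

```text
(8.26, array([0.599 , 0.1765, 0.2626]), array([ 0.34,  0.67, -2.75]), array([-0.055,  0.178,  0.029]), 0.0498, 30.0)
base [-8.000e-02 -5.000e-03 -3.078e+00  1.000e-03  1.980e-01  7.000e-03
  5.990e-01  1.770e-01  2.130e-01] 9.88
0.149 [-0.04 -0.    0.36  0.01 -0.    0.  ] [-0.  -0.  -0.1] 10.26
0.148 [ 0.37  0.44  0.1  -0.   -0.01 -0.01] [-0. -0. -0.] 10.64
0.147 [ 0.07  0.21  0.22 -0.01 -0.02 -0.01] [-0. -0. -0.] 11.03
0.146 [ 0.34  0.09  0.09 -0.   -0.   -0.01] [-0. -0. -0.] 11.41
0.145 [-0.03 -0.07  0.08 -0.01  0.01  0.  ] [-0. -0. -0.] 11.79
0.144 [-0.03  0.04  0.04  0.01  0.   -0.  ] [-0. -0. -0.] 12.18
0.143 [ 0.28  0.06  0.11 -0.   -0.02 -0.01] [-0. -0. -0.] 12.56
0.142 [ 0.21 -0.11  0.14 -0.02 -0.   -0.01] [-0.  0. -0.] 12.94
0.141 [-0.02 -0.24  0.08  0.   -0.01  0.  ] [-0. -0. -0.] 13.32
0.14 [ 0.12  0.1   0.11  0.01  0.01 -0.  ] [-0. -0. -0.] 13.71
0.139 [ 0.23 -0.04  0.22 -0.   -0.   -0.01] [-0. -0. -0.] 14.09
0.138 [ 0.32 -0.16  2.11  0.01  0.04 -0.02] [0.2 0.1 0.4] 14.47
```

Run:
```python
from h import *
a=avg(15); print(np.round(a,3),st()[0])
T8=np.radians(8); 
for z in (.137,.135):
    p,t=tool(sill(z),HY,T8); r.move_straight(p,t,max_speed=.02); a=avg(12); print(z,np.round(a,3),np.round((a[6:]-p)*1000,1),st()[0])
d,D=optics.camera("side"); cv2.imwrite("pics/s2.png",cv2.resize(d[140:310,220:380],None,fx=3.5,fy=3.5)[...,::-1])
```

```text
[ 0.51   0.073 -1.025  0.007  0.173 -0.     0.599  0.178  0.201] 14.72
0.137 [ 0.922  0.348 -0.833  0.046  0.101  0.002  0.599  0.177  0.2  ] [0.1 0.  0. ] 15.18
0.135 [ 0.145  0.065 -0.671  0.039  0.253 -0.003  0.599  0.177  0.198] [-0.1  0.  -0.1] 15.62
```

View pics/s2.png

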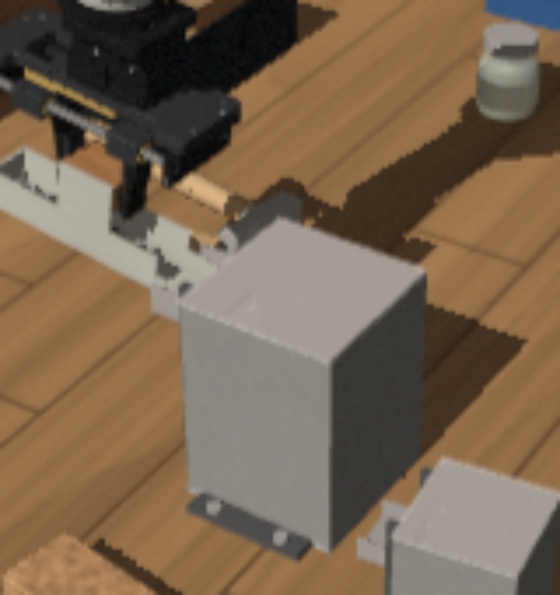

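The force rises like the spring (2.1 N, then 2.4 N) and the nose is in the tray beside the box edge. I take the sill at 0.1385 m, so I'll press to 0.117 m (21.5 mm) and then tip about the sill edge.

Run:
```python
from h import *
B=np.array([-.08,0,-3.08]); T8=np.radians(8)
def go(z,deg,v=.03):
    p,t=tool(sill(z),HY,np.radians(deg)); r.move_straight(p,t,max_speed=v); a=avg(4)
    print(z,deg,np.round(a[:3]-B,2),np.round(a[3:6],2),np.round((a[6:]-p)*1000,1),st()[0]); return np.linalg.norm(a[:3]-B)<6.5
for z in (.130,.125,.121,.117):
    if not go(z,8): raise SystemExit("stop")
for deg in range(11,36,3):
    if not go(.117,deg,.03): raise SystemExit("stop")
r.hold(.6); print(st())
d,D=optics.camera("side"); e=optics.camera("top")[0]; cv2.imwrite("pics/s3.png",np.hstack([cv2.resize(d[110:240,220:350],(400,400)),cv2.resize(e[130:260,180:310],(400,400))])[...,::-1])
```

```text
0.13 8 [-0.26 -0.12  3.05] [ 0.02  0.46 -0.01] [-0.1 -0.  -0.2] 16.06
0.125 8 [-0.36 -0.24  3.48] [-0.01  0.62 -0.  ] [-0.1  0.  -0.1] 16.44
0.121 8 [-1.12 -0.35  3.68] [0.01 0.69 0.02] [-0.1  0.  -0.1] 16.79
0.117 8 [-0.83 -0.04  4.34] [-0.02  0.76 -0.  ] [-0.   0.  -0.1] 17.14
0.117 11 [-1.37  0.72  4.03] [0.06 0.83 0.01] [-0.   0.   0.3] 17.56
0.117 14 [-1.27  0.74  3.99] [0.12 0.95 0.  ] [0. 0. 0.] 17.98
0.117 17 [-1.9   0.13  3.93] [ 0.17  1.08 -0.03] [-0. -0. -0.] 18.39
0.117 20 [-2.01  0.69  4.21] [0.21 1.24 0.01] [-0.1 -0.  -0. ] 18.81
0.117 23 [-2.38  0.91  3.51] [0.18 1.4  0.  ] [-0.1 -0.1 -0. ] 19.23
0.117 26 [-2.6   0.69  4.34] [0.16 1.52 0.01] [-0.1 -0.1 -0. ] 19.64
0.117 29 [-3.12  0.59  3.83] [0.15 1.65 0.01] [-0.  -0.1  0. ] 20.06
0.117 32 [-4.13  0.84  4.48] [ 0.08  1.65 -0.01] [ 0.1 -0.   0.2] 20.48
0.117 35 [-4.29  0.72  4.81] [0.12 1.96 0.03] [-0.  0.  0.] 20.89
(21.49, array([0.5599, 0.1781, 0.2155]), array([-5.28,  0.74,  2.54]), array([0.202, 2.055, 0.017]), 0.0496, 30.0)
```

View pics/s3.png

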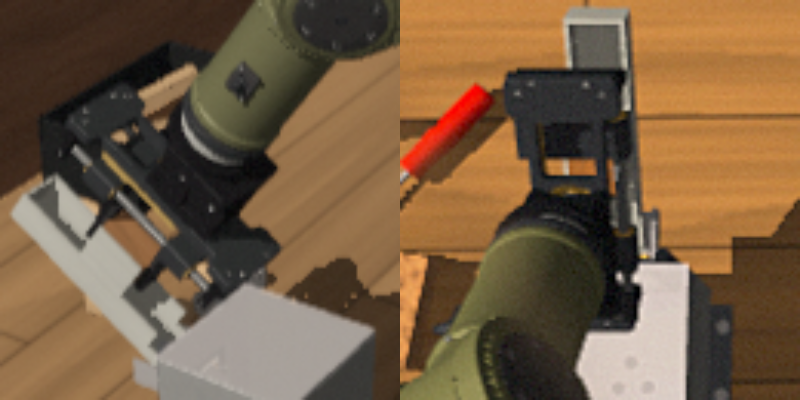

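The rear of the chute looks empty, and dimples (nuts through the clear cover?) show at about (630,375) in the right half. I'll take a closer look.

Run:
```python
from h import *
r.hold(.5); print(st())
e=optics.camera("top")[0]; w=optics.camera("wrist")[0]; cv2.imwrite("pics/s4.png",np.hstack([cv2.resize(e[200:280,215:295],(350,350),interpolation=2),cv2.resize(w,(450,350),interpolation=3)])[...,::-1])
```

```text
(22.09, array([0.5599, 0.1781, 0.2155]), array([-4.64,  1.16,  2.79]), array([0.149, 2.079, 0.036]), 0.0497, 30.0)
```

View pics/s4.png

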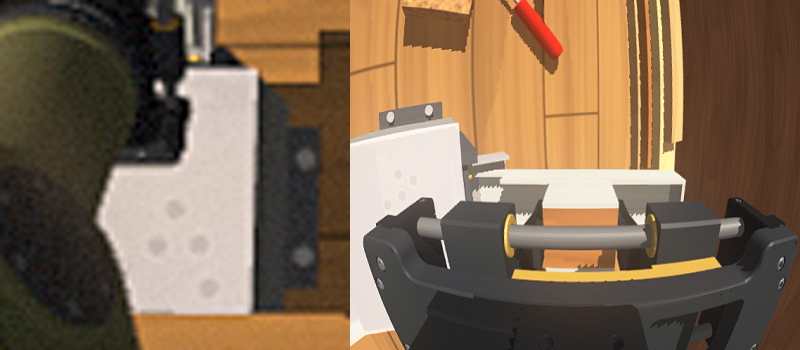

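The top view shows four nuts at (175,210), (157,245), (199,243) and (208,287), and the arm hides the rest. I'll zoom the wrist view to count five.

Run:
```python
from h import *
w=optics.camera("wrist")[0]; c=w[130:270,0:200]
g=cv2.cvtColor(c,cv2.COLOR_RGB2GRAY); g=cv2.createCLAHE(6,(4,4)).apply(g)
cv2.imwrite("pics/s5.png",cv2.resize(np.hstack([g]),(800,560),interpolation=3))
```

```text
(no output)
```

View pics/s5.png

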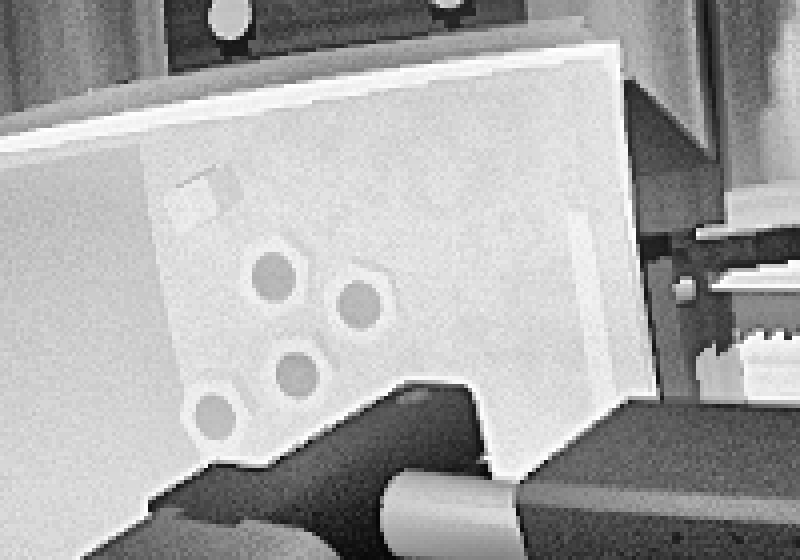

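Four nuts lie flat at (273,277), (360,303), (297,375) and (214,417), and the fifth stands on edge against the wall at (205,198), so all five are inside. I'll back off and set the chute down in its old place.

Run:
```python
from h import *
def go(p,t,v): r.move_straight(p,t,max_speed=v); print(st())
t35=np.radians(35)
go(*tool(sill(.145),HY,t35),.05)
go(*tool(sill(.20),HY,t35),.12)
go(*tool(sill(.22,.03),HY,0),.12)
go(*tool(CH+[0,0,.2],CY,0,px=0),.2)
go(*tool(CH+[0,0,.02],CY,0,px=0),.15)
r.hold(.2); b=avg(10)
for z in (.008,.005,.003,.002,.001,.0,-.001):
    r.move_straight(*tool(CH+[0,0,z],CY,0,px=0),max_speed=.03); a=avg(6); print(z,np.round(a[:6]-b[:6],2))
    if a[2]-b[2]>2: break
e=optics.camera("side")[0]; cv2.imwrite("pics/s6.png",cv2.resize(e[130:250,270:370],(500,600))[...,::-1]); print(st())
```

```text
(22.95, array([0.5601, 0.1777, 0.2435]), array([-0.7 ,  0.29, -2.01]), array([-0.058,  0.859,  0.006]), 0.0496, 30.0)
(23.56, array([0.5596, 0.178 , 0.2977]), array([-0.66, -0.25, -2.74]), array([0.076, 0.915, 0.013]), 0.0498, 30.0)
(24.39, array([0.6358, 0.1776, 0.2681]), array([-0.68, -0.59, -2.25]), array([ 0.073, -0.041,  0.007]), 0.0494, 30.0)
(26.43, array([ 0.5669, -0.1928,  0.2491]), array([-0.23,  0.4 , -1.67]), array([ 0.055, -0.089,  0.021]), 0.0496, 30.0)
(27.78, array([ 0.5674, -0.1944,  0.0701]), array([-0.21, -0.26, -2.9 ]), array([-0.033, -0.087, -0.026]), 0.0496, 30.0)
0.008 [ 0.25 -0.22  0.16  0.01 -0.02 -0.01]
0.005 [ 0.06 -0.14  0.13  0.02 -0.01  0.  ]
0.003 [ 0.33 -0.48 -0.41  0.01  0.    0.  ]
0.002 [ 0.02 -0.18  0.22  0.02  0.    0.01]
0.001 [-0.38 -0.19 -0.1  -0.02 -0.02  0.01]
0.0 [ 0.33 -0.41  0.84  0.01 -0.04 -0.  ]
-0.001 [-2.7   0.44  8.01  0.15  0.6   0.04]
(30.95, array([ 0.5666, -0.1942,  0.049 ]), array([-2.63,  0.81,  5.51]), array([0.184, 0.528, 0.045]), 0.0503, 30.0)
```

View pics/s6.png

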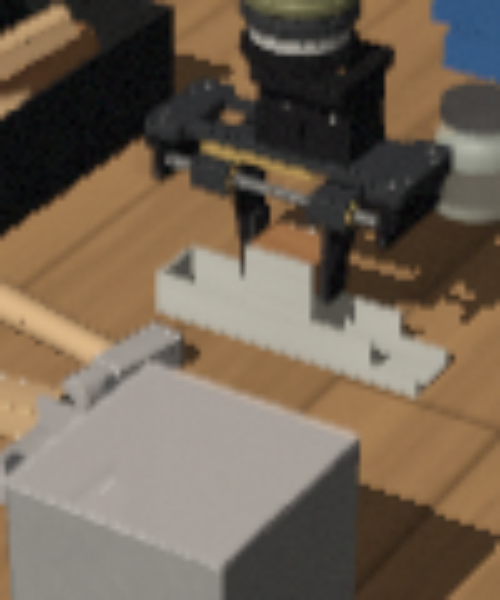

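The chute rests flat on the bench. I'll release it, retreat and check that it is empty.

Run:
```python
from h import *
r.move_straight(*tool(CH,CY,0,px=0),max_speed=.03)
r.move_gripper(.085); p,t=tool(CH+[0,0,.15],CY,0,px=0); r.move_straight(p,max_speed=.12)
r.goto_joints([1.165,.321,-.07,1.45,.023,1.371,-.057]); print(st())
e,d=optics.camera("top"); W=cloud(d,optics.calibration("top"))
cv2.imwrite("pics/s7.png",np.hstack([cv2.resize(e[140:240,370:420],(280,560),interpolation=2),cv2.resize(e[185:285,205:297],(515,560),interpolation=2)])[...,::-1])
z=W[150:232,384:408,2]; m=(z>.02)&(z<.04); v,u=np.where(m); print("wall z rear/front",np.median(z[:15][m[:15]]),np.median(z[45:65][m[45:65]]))
```

```text
(35.3, array([ 0.2672, -0.5925,  0.2307]), array([1.05, 0.55, 0.25]), array([ 0.015, -0.033,  0.073]), 0.0851, 0.0)
wall z rear/front 0.027410059035920257 0.028894275582569965
```

View pics/s7.png

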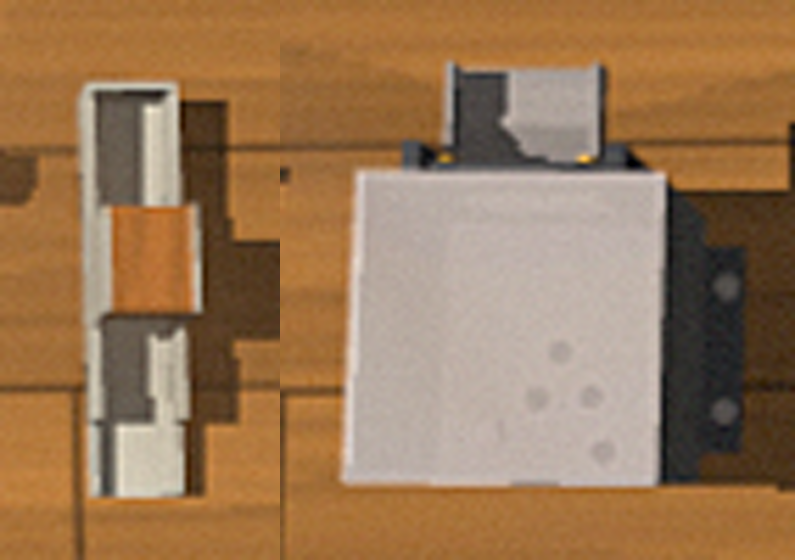

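The chute is flat and empty. Four nuts lie flat in the hopper and the fifth, on edge, shows at (502,430). None is left in the tray.

```bash
python3 -c "
from plant import job
print(job.close_job())"
```

```text
the job is handed in; nothing more can be done
None
```

I handed the job in at about 35 s of the 72 s: the pictures show all five nuts in the hopper (one standing on edge) and the empty chute flat and released on the bench, but the verdict was not shown to me.

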